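Open the dust-filter box: press the snap tab, push the cover off

ROBOT

A 7-joint arm with a two-finger parallel gripper is mounted at the origin on the work surface. World frame = base frame: x ahead of the robot, y to its left, z up, the work surface at z = 0. Lengths are in m, angles in rad, forces in N, time in s.
With the tool pointing down it reaches from about 0.35 to 0.9 m from the base axis. Payload 8.1 kg.
Tool frame: the origin (TCP) lies between the finger pads; the fingertips stand 8 mm ahead of it and the grasp point (between the pads) lies 11 mm behind it (arm.tcp_to_tips is the distance from the TCP to the fingertips, in m); z points along the fingers, x is the direction in which the jaws open and shut, and the axes are right-handed (so a half turn about z gives the same grasp; the last joint's range is limited). The gripper opens to 92 mm and grips with 3 to 60 N. Pads are 19 mm wide; open, the fingers measure 130 mm over their backs; the gripper's body (75 mm by 190 mm) begins 47 mm behind the grasp point.
Start: joints at [1.214, 0.434, 0.025, 1.573, -0.012, 1.134, -0.075], TCP at [0.157, -0.605, 0.21] pointing down, gripper open.
Joint ranges: [-2.62, 2.62], [-0.44, 2.09], [-1.27, 1.32], [0.08, 2.57], [-1.32, 4.46], [0.12, 2], [-2.74, 2.74]. Speed limits (rad/s): [2.22, 2.22, 3.01, 3.01, 3.14, 3.14, 3.14].

INTERFACE

Orientations are given as a rotation vector (axis times angle).
In Python, from cell import arm, eyes gives the robot as it stands.
- The arm moves only by the tool play_rows, never from a script. Its argument "rows" is a list of rows, each a list of 3 entries, a list of its own where there are three numbers: the shift along the tool's x, y, z each as a share of 50 cm, from -1 to 1, then the turn, a rotation vector about the tool's x, y, z each as a share of 60 degrees, from -1 to 1, then the opening, from -1 (shut) to 1 (fully open), so that 0 is half open. In form: [[[dx, dy, dz], [ax, ay, az], grip], ...]. A call has 1 to 10 rows; each row is the pose to reach, as a shift and turn from the pose commanded when the call began, along the tool's axes at that moment; what a row does not reach only later rows make up. A row lasts 1/10 s, in which the tool goes at most 50 mm and 8.59 degrees, less where a joint would pass 70% of its speed; a pose out of reach is approached as far as the arm can. A call with a number of a shift or a turn outside -1 to 1 is refused whole. A call with a gripper value outside its range is refused whole. The fingers move at their own pace and stop on an object; "newtons" is the grip in N (left out, the last holds). Time passes only in rows, so rows that repeat a pose let the fingers close. It gives the time, the measured TCP pose, the force and the opening at its end, in the units of the state.
- arm.observe(): the state, without advancing time (a new reading comes with each control period).
- eyes.get_image(name): name is "scene" or "side" or "wrist"; returns (picture, depth): 420x560x3 uint8, red, green, blue; 420x560 float32, m along the optical axis (not along the pixel's ray), 0 where there is no reading.
- eyes.get_calibration(name): a dict with "intrinsics" (3x3 intrinsics, pixels), "R" (3x3) and "t" (3): a world point X has camera coordinates R X + t. Camera axes: x right, y down, z forward; pixel columns grow to the right and rows downward; lengths in m; the calibration is good to about 2 mm. A picture is of the moment at which its call begins: read the wrist's pose just before it. get_calibration takes no time and is no camera call; for the wrist camera it gives the pose at the moment of the call.
- arm.sign_off(): hands the job in, once; it reports no verdict.
The state is a dict: "clock": time; "joints": joint angles; "dq": joint speeds; "joint_efforts": joint torques, N m; "position": TCP position; "ee_rot": TCP orientation; "force": force on the tool from outside, world axes, zero at the start; "ft_torque": the same for the moment, N m; "width": opening from 0.0 (shut) to 1.0 (fully open).
Only numpy, scipy, OpenCV 4.12 (cv2) and the standard library are available. Lean on these libraries where they do the work, as an engineer would, in place of code of your own. Each camera call takes 0.05 s, during which the arm holds its last target.

TASK

Open the dust-filter box on the saw table: press its snap tab all the way in, so that it stays down, then push the released cover along its guides, away from the hose port, until it is completely off the filter well and the whole filter lies open. Only press and push: do not lift the cover out or tip it. Leave the neck blank, the jar and the dowel where they are, and finish with the gripper clear of everything.

Things in the scene. Friction and masses are not known exactly. Their poses are not given: they have to be found in the camera images.
- filter_box: Off-white painted metal dust-filter box, 238 long x 104 wide mm, screwed to the table at any heading. Origin: centre of its underside, on the table. Its x axis is the way the cover slides off; z up. A black hose port (42 mm across, 28 long) sticks out of its -x end. The deck the cover lies and slides on is 50 mm above the table. Mounting ears at the foot reach y = +-73 mm.
- well (a point): Centre of the filter well at deck level. The well is an opening in the deck, from x = -101 to -13 mm in the box's frame (pleated filter 7 mm below deck). Beside it side rails with dark lips reach over the cover's edges in to y = +-36 mm, lip tops 11 mm above the deck. A rear wall 8 mm high stands behind it, at x = -119 to -112.
- stop (a point): Foot of the end stop's inner face, at deck level, x = +111 mm in the box's frame. The stop is 10 mm high. The landing deck runs from the well's edge (x = -13) to here, between side guides 6 mm high (no lips) at y = +-42 to 52 mm. The tab stands in a pocket of the deck 8 mm deep, x = -8 to +75, y = +-34 mm.
- cover: Loose flat grey plastic cover, 90 (x) x 80 (y) x 6 mm, about 150 g, on the deck over the well. Origin: centre of its underside; axes as the box's. Starts at about x = -55 mm in the box's frame, blocked by the tab; once the tab is in it slides to +x with 1 to 3 N. It is wholly off the well past x = +32 mm; against the end stop it is at +66. A cross rib stands on it to push against.
- rib_top (a point): Centre of the top of the cover's cross rib, 8 (x) x 44 (y) mm, 18 mm high; its top is 24 mm above the deck (74 above the table). It stands 20 mm behind the cover's centre, towards the hose port; behind it (-x) the cover goes on 21 mm as flat plate. Axes as the box's.
- tab_top (a point): Centre of the top of the snap tab, a black ridged plastic block 38 (x) x 30 (y) mm in the landing deck, right in front of the cover's leading edge, at x = +11, y = 0 mm in the box's frame. Out, its top is 10 mm above the deck (60 above the table, 4 above the cover's plate); fully in, 4 mm below the deck. The pocket around it leaves room for fingertips.
- tab (a joint): How far the snap tab is pressed straight down, in m: 0 = out (start), 0.014 = fully in, at its stop. It goes down with about 5 N and stays where it is left (no spring back). The cover is free to pass only when the tab is in by more than about 10 mm.
- neck_blank: Bystander: loose sawn pale-wood instrument-neck blank, about 188 x 56 x 42 mm, lying beside the box on its +y side. Origin at its underside. Leave it alone.
- glue_jar: Bystander: loose jar with black cap and paper label, 60 mm across, 85 mm high, standing on the box's -y side. Origin at the centre of its underside. Leave it alone.
- dowel: Bystander: loose upright wooden dowel offcut, 40 mm across, 55 mm high, standing beyond the box's end stop. Origin at the centre of its underside. Leave it alone.
Things that resemble listed ones, but are neither listed nor needed, are in the scene too. Of the things like the cover, leave any that is red; of the rest the smaller one is meant.

How it is judged:
By the outcome, as a careful person would: the job done as asked, in the order asked, and still so for the second after the job is handed in, with the robot touching nothing.
It also fails if it takes over 38 s, if anything falls off the work surface, if the arm or the gripper's body presses on something with over 40 N, if the wrist force passes 120 N, or if a joint passes its speed limit or range.

## Working session

There is one attempt and no reset: what is moved stays moved. The work goes in short steps, Python scripts to look and compute and a tool call to move; the robot and the scene stay as the last step left them, time stands still between calls to the robot, and variables do not carry over. Pictures are saved under pics/ and viewed, and the job is handed in when it is done.

Besides the shell and the picture viewer there is one more tool, called after "Emit:" as name([rows], argument=value, ...), one row to a line, values as JSON. play_rows: Moves the arm, as the interface text tells. Its arguments: {"type":"object","properties":{"rows":{"type":"array","items":{"type":"array"}},"newtons":{"type":"number"}},"required":["rows"]}

```bash
mkdir -p pics; ls; python3 - <<'E'
from cell import arm, eyes
import cv2,numpy as np
print(arm.observe())
for n in ("scene","side","wrist"):
    im,d=eyes.get_image(n); cv2.imwrite(f"pics/{n}0.png",im[:,:,::-1]); np.savez(f"pics/{n}0.npz",im=im,d=d,**eyes.get_calibration(n))
E
```

```text
pics
{'clock': 0.0, 'joints': array([ 1.21439273,  0.43522876,  0.02496663,  1.57409787, -0.01162133,
        1.13400796, -0.07511822]), 'dq': array([-0.00171435,  0.00213692, -0.00090088, -0.0015343 ,  0.00159228,
       -0.00063146,  0.00084118]), 'joint_efforts': array([ 4.39414480e-04, -6.67847013e+01,  9.84627642e-01, -3.14455676e+01,
       -6.07424229e-02,  4.29170066e-02,  1.72022424e-04]), 'position': array([ 0.15674567, -0.60446355,  0.20964104]), 'ee_rot': array([-2.48394526e+00,  1.92200575e+00,  2.09545700e-03]), 'force': array([-0.51431378,  1.14991239,  0.14215633]), 'ft_torque': array([-0.01180842, -0.02996027,  0.03037706]), 'width': 0.9981173395443522}
```

View pics/scene0.png

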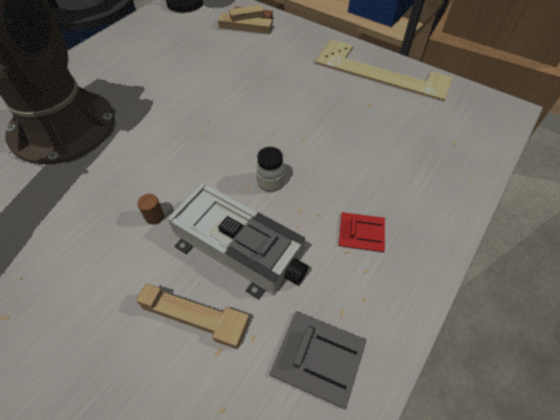

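View pics/side0.png

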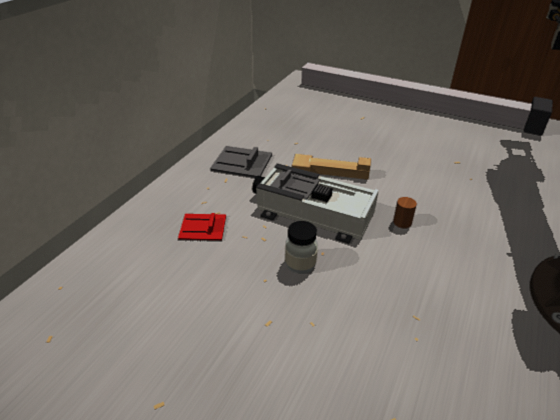

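View pics/wrist0.png

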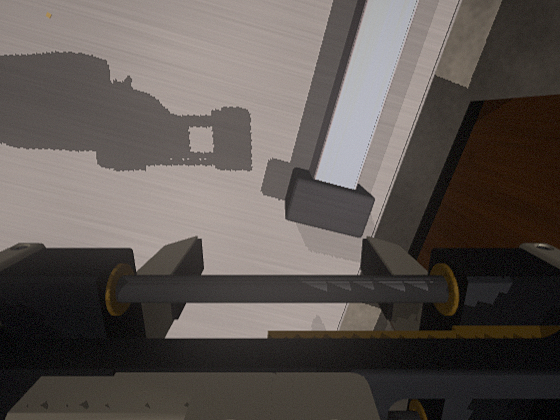

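The box lies at scene (240,235), with its hose port at (297,270), the tab at (230,226) and the jar at (270,168). The dowel is at (150,208) and the neck blank at (195,315).

There are three cover-like things: grey in the box at (255,240), a larger loose grey one at (320,357), and a red one at (362,232). The one in the box fits, being the smaller non-red one on the deck. I'll confirm that in an enlarged crop and measure.

```bash
cat > h.py <<'E'
import numpy as np,cv2
def load(n):
    z=np.load(f"pics/{n}.npz"); return z["im"],z["d"],z["intrinsics"],z["R"],z["t"]
def cloud(d,K,R,t):
    v,u=np.mgrid[:d.shape[0],:d.shape[1]]
    c=np.stack([(u-K[0,2])/K[0,0]*d,(v-K[1,2])/K[1,1]*d,d],-1)
    return (c-t)@R
E
python3 - <<'E'
from h import *
im,d,K,R,t=load("scene0"); P=cloud(d,K,R,t)
for n,(u,v) in dict(tab=(230,226),cover=(240,246),rib=(257,238),land=(210,212),port=(298,268),jar=(270,155),dowel=(149,199),neck=(195,312),big=(340,375),red=(372,240),table=(200,100),cornerA=(207,188),cornerB=(172,222)).items(): print(n,P[v,u].round(3), d[v,u])
m=(P[...,2]>.045)&(P[...,2]<.09)&(d>0)
mm=np.zeros_like(m);mm[180:290,165:310]=1
m&=mm
q=P[m][:,:2]; print(m.sum(),cv2.minAreaRect(q.astype(np.float32)*1000))
c=cv2.resize(im[170:310,150:330],None,fx=4,fy=4,interpolation=cv2.INTER_CUBIC); cv2.imwrite("pics/crop0.png",c[:,:,::-1])
# topdown height map
h=np.zeros((600,600),np.uint8); 
E
```

```text
tab [ 0.548 -0.018  0.061] 0.71877736
cover [ 0.587 -0.039  0.056] 0.6997091
rib [ 0.603 -0.009  0.057] 0.70821047
land [ 0.487 -0.006  0.042] 0.7588109
port [ 0.695 -0.013  0.049] 0.68439794
jar [0.52  0.149 0.086] 0.78509974
dowel [ 0.376 -0.056  0.055] 0.75987047
neck [ 0.591 -0.171  0.026] 0.6609137
big [ 0.844 -0.115  0.009] 0.6217999
red [0.772 0.138 0.008] 0.76484144
table [0.212 0.266 0.   ] 1.0078595
cornerA [0.452 0.028 0.056] 0.7741926
cornerB [ 0.452 -0.071  0.057] 0.72755134
5895 ((570.0951538085938, 27.615631103515625), (266.2896423339844, 191.8279571533203), 1.7080405950546265)
```

View pics/crop0.png

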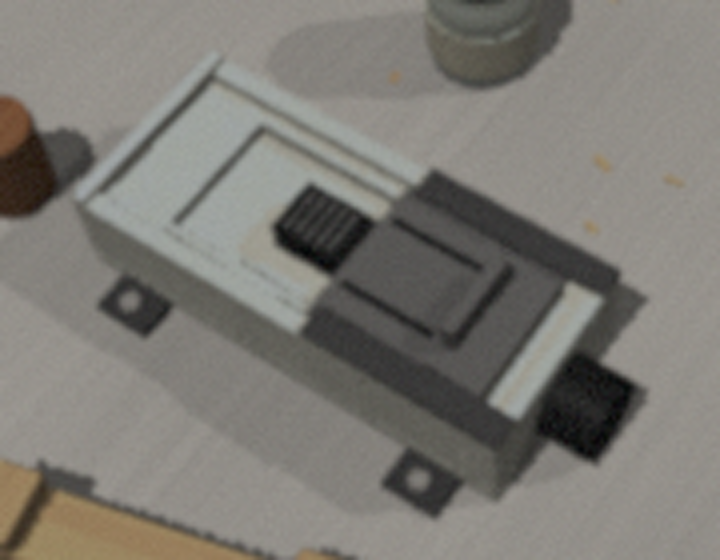

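The crop confirms the cover in the box: ribbed plate under dark lips, held by the black ridged tab, with the hose port at the far end. Next I'll fit the box pose.

```bash
python3 - <<'E'
from h import *
from scipy.optimize import least_squares
im,d,K,R,t=load("scene0"); P=cloud(d,K,R,t)
m=(P[...,2]>.052)&(P[...,2]<.085)&(d>0)&(P[...,1]<.085)&(P[...,0]>.42)&(P[...,0]<.72)&(P[...,1]>-.1)
n,l,s,c=cv2.connectedComponentsWithStats(m.astype(np.uint8)); k=1+np.argmax(s[1:,4])
q=P[l==k]; r=cv2.minAreaRect((q[:,:2]*1000).astype(np.float32)); print(s[k],r)
# pixel fit: points in crop coordinates -> box frame
obs=[((218,55),(119,-52,60)),((78,197),(119,52,60)),((602,297),(-119,-36,58)),((514,417),(-119,36,58)),
 ((620,268),(-119,-52,61)),((434,170),(-8,-52,61)),((300,322),(-8,52,61)),
 ((312,184),(30,-15,60)),((277,229),(30,15,60))]
uv=np.array([o[0] for o in obs])/4.+[150,170]-.375; X=np.array([o[1] for o in obs])/1000.
def proj(p):
    c,s=np.cos(p[2]),np.sin(p[2])
    W=np.c_[c*X[:,0]-s*X[:,1]+p[0],s*X[:,0]+c*X[:,1]+p[1],X[:,2]]
    C=W@R.T+t; return np.c_[C[:,0]/C[:,2]*K[0,0]+K[0,2],C[:,1]/C[:,2]*K[1,1]+K[1,2]]
for y0 in (np.pi,):
    f=least_squares(lambda p:(proj(p)-uv).ravel(),[.57,-.02,y0],loss='soft_l1')
    print(f.x,np.degrees(f.x[2]),(proj(f.x)-uv).round(1).tolist())
E
```

```text
[ 168  183  137  102 4303] ((557.559814453125, -15.659564971923828), (238.65252685546875, 105.87539672851562), 1.817115068435669)
[ 0.56001375 -0.01391264  3.17911649] 182.14995731698306 [[-0.6, -1.2], [-0.8, -0.1], [1.9, 0.5], [2.3, 1.4], [1.9, 0.4], [-2.1, -2.2], [-2.0, 0.5], [0.6, -0.7], [-0.4, -0.6]]
```

```bash
cat >> h.py <<'E'
B=np.array([.5575,-.0157]);YAW=np.radians(181.9)
def tobox(P):
    c,s=np.cos(YAW),np.sin(YAW); q=P.copy(); x=P[...,0]-B[0];y=P[...,1]-B[1]
    q[...,0]=c*x+s*y; q[...,1]=-s*x+c*y; return q
def toworld(x,y):
    c,s=np.cos(YAW),np.sin(YAW); return B+[c*x-s*y,s*x+c*y]
E
python3 - <<'E'
from h import *
for n in ("scene0","side0"):
    im,d,K,R,t=load(n);P=cloud(d,K,R,t)
    m=(P[...,2]>.053)&(P[...,2]<.085)&(d>0)&(P[...,1]<.075)&(P[...,0]>.42)&(P[...,0]<.72)&(P[...,1]>-.1)
    k,l,s,c=cv2.connectedComponentsWithStats(m.astype(np.uint8)); k=1+np.argmax(s[1:,4])
    print(n,s[k],cv2.minAreaRect((P[l==k][:,:2]*1000).astype(np.float32)))
    Q=tobox(P)*1000
    rib=(Q[...,2]>69)&(Q[...,2]<80)&(abs(Q[...,0])<119)&(abs(Q[...,1])<52)&(d>0)
    print("rib",rib.sum(),Q[rib].mean(0),Q[rib].min(0),Q[rib].max(0))
    g=im.max(2)<60
    tab=g&(Q[...,2]>57)&(Q[...,2]<65)&(Q[...,0]>-15)&(Q[...,0]<50)&(abs(Q[...,1])<25)&(d>0)
    if tab.sum(): print("tab",tab.sum(),Q[tab].mean(0),Q[tab].min(0),Q[tab].max(0))
    for nm,c0 in (("near +x",(160,0)),):
        dd=(Q[...,2]>20)&(Q[...,0]>125)&(Q[...,0]<230)&(abs(Q[...,1])<100)&(d>0); print("dowel",Q[dd].mean(0),Q[dd].min(0),Q[dd].max(0))
    for nm,sg in (("neck",1),("jar",-1)):
        dd=(Q[...,2]>15)&(Q[...,1]*sg>75)&(Q[...,1]*sg<250)&(abs(Q[...,0])<150)&(d>0); print(nm,Q[dd].min(0),Q[dd].max(0))
print(toworld(.011,0),toworld(-.075,0))
E
```

```text
scene0 [ 168  183  137  101 4219] ((557.559814453125, -15.659564971923828), (238.65252685546875, 105.87539672851562), 1.817115068435669)
rib 120 [-74.69277951   1.57228585  73.74371407] [-78.25808149 -21.7627991   69.06003215] [-69.74465179  22.29276455  77.24797776]
tab 240 [ 8.57808595  2.28968512 60.57473182] [ -8.56021166 -12.82482474  57.31824676] [27.72147826 15.48918893 64.28878349]
dowel [175.32880515  44.59717974  46.89833986] [161.48233912  21.64205635  20.47541044] [201.9105579   61.11404849  57.99650108]
neck [-119.75077083  111.58070269   15.00906692] [ 70.5595661  198.16022769  45.90084794]
jar [   1.9247486  -190.82681703   15.05314477] [  58.23500946 -133.62060676   88.16642219]
side0 [ 256  164  122   56 2191] ((559.4144287109375, -15.988208770751953), (239.22901916503906, 110.12786102294922), 2.5180716514587402)
rib 55 [-74.76468344  -1.70585345  72.54084882] [-80.3800968  -21.98724362  69.07300847] [-70.94989993  22.57075506  75.78672354]
tab 151 [ 9.84947066 -1.48129679 59.40389391] [ -9.25871299 -16.53907587  57.16432705] [28.00073171 16.61394956 62.2901205 ]
dowel [180.87540479  32.05609058  43.83245689] [160.20719993  18.9518884   20.19434056] [199.70816054  61.82135845  56.61084475]
neck [-121.8789441   108.98113574   15.03747689] [ 69.58781896 196.11752953  43.26337629]
jar [   2.62703861 -197.04514716   15.00813999] [  61.48423782 -138.50054266   86.84519309]
[ 0.54650605 -0.01606471] [ 0.63245877 -0.01321336]
```

```bash
cat >> h.py <<'E'
from scipy.spatial.transform import Rotation as Ro
def rel(pose_p,pose_r,bx,by,ztip,tips=.008):
    R0=Ro.from_rotvec(pose_r); w=np.r_[toworld(bx,by),ztip+tips]
    yaw=YAW+np.pi/2   # tool x along box y
    c,s=np.cos(yaw),np.sin(yaw)
    R1=Ro.from_matrix(np.c_[[c,s,0],[s,-c,0],[0,0,-1]])
    R1s=R1*Ro.from_euler('z',np.pi)
    d=min([(R0.inv()*r).as_rotvec() for r in (R1,R1s)],key=np.linalg.norm)
    return R0.inv().apply(w-pose_p)/.5, d/np.radians(60), w
E
python3 - <<'E'
from h import *
from cell import arm
o=arm.observe(); print(arm.tcp_to_tips)
for a in ((.012,0,.2),):
    print([x.round(4) for x in rel(o["position"],o["ee_rot"],*a)])
E
```

```text
0.008
[array([-0.9441, -1.048 ,  0.0046]), array([2.000e-04, 1.200e-03, 2.107e-01]), array([ 0.5455, -0.0161,  0.208 ])]
```

Emit:
play_rows([
  [[-0.9,-1.0,0.0],[0,0,0.21],-1],
  [[-0.9,-1.0,0.0],[0,0,0.21],-1],
  [[-0.9,-1.0,0.0],[0,0,0.21],-1],
  [[-0.9,-1.0,0.0],[0,0,0.21],-1],
  [[-0.9,-1.0,0.0],[0,0,0.21],-1],
  [[-0.9,-1.0,0.0],[0,0,0.21],-1],
  [[-0.9,-1.0,0.0],[0,0,0.21],-1],
  [[-0.9,-1.0,0.0],[0,0,0.21],-1],
  [[-0.9,-1.0,0.0],[0,0,0.21],-1],
  [[-0.9,-1.0,0.0],[0,0,0.21],-1],
])

```text
clock: 1.15
position: [0.4333, -0.1862, 0.2105]
ee_rot: [2.258, -2.184, 0.001]
force: [1.9, -0.1, 0.9]
width: 0.18
```

```bash
python3 - <<'E'
from h import *
from cell import arm
o=arm.observe(); print(o["clock"],o["position"],o["joints"].round(2),o["force"].round(1))
print([x.round(4) for x in rel(o["position"],o["ee_rot"],.012,0,.12)])
E
```

```text
1.15 [ 0.43331597 -0.18615597  0.21053565] [ 0.47  0.2  -0.2   1.92  0.05  1.03 -1.3 ] [ 1.9 -0.1  0.9]
[array([-0.3324, -0.2356,  0.165 ]), array([-0.0002, -0.0003,  0.0004]), array([ 0.5455, -0.0161,  0.128 ])]
```

Emit:
play_rows([
  [[-0.33,-0.235,0.0],[0,0,0],-1],
  [[-0.33,-0.235,0.0],[0,0,0],-1],
  [[-0.33,-0.235,0.0],[0,0,0],-1],
  [[-0.33,-0.235,0.05],[0,0,0],-1],
  [[-0.33,-0.235,0.1],[0,0,0],-1],
  [[-0.33,-0.235,0.16],[0,0,0],-1],
  [[-0.33,-0.235,0.16],[0,0,0],-1],
  [[-0.33,-0.235,0.16],[0,0,0],-1],
])

```text
clock: 1.95
position: [0.5442, -0.0193, 0.1306]
ee_rot: [2.258, -2.183, -0.001]
force: [0.6, -0.4, 1.0]
width: 0.004
```

```bash
python3 - <<'E'
from h import *
from cell import arm,eyes
o=arm.observe(); print(o["clock"],o["position"],o["joints"].round(2),o["force"].round(1),o["width"])
print([x.round(4) for x in rel(o["position"],o["ee_rot"],.012,0,.063)])
im,d=eyes.get_image("scene"); cv2.imwrite("pics/s1.png",cv2.resize(im[130:310,130:370],None,fx=3,fy=3)[:,:,::-1])
im,d=eyes.get_image("side"); cv2.imwrite("pics/d1.png",cv2.resize(im[100:280,200:440],None,fx=3,fy=3)[:,:,::-1])
E
```

```text
1.95 [ 0.54419418 -0.01934877  0.13056898] [ 0.15  0.41 -0.28  1.85  0.14  0.9  -1.74] [ 0.6 -0.4  1. ] 0.004451977870111919
[array([-0.0064, -0.003 ,  0.1191]), array([ 0.0013, -0.0001,  0.0003]), array([ 0.5455, -0.0161,  0.071 ])]
```

View pics/d1.png

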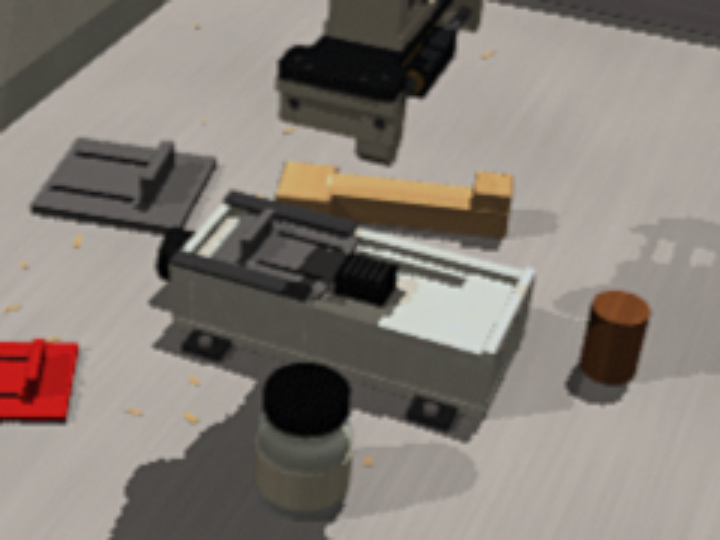

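View pics/s1.png

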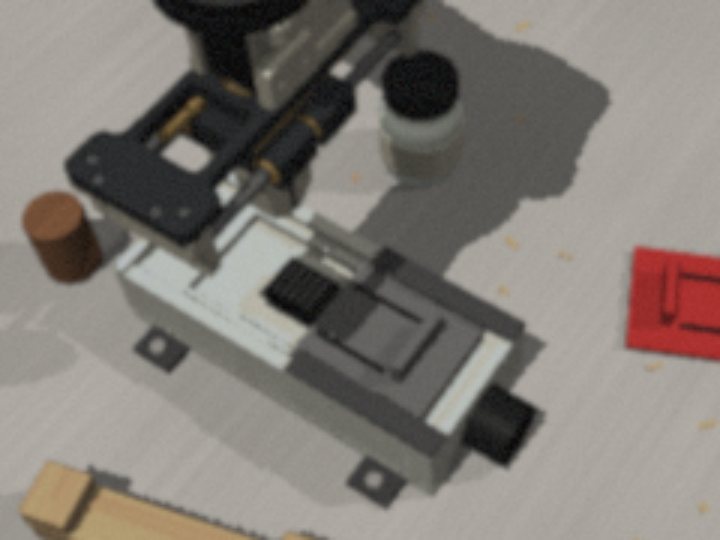

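The fingers are shut above the tab and clear of the jar. I'll descend to just above the tab.

Emit:
play_rows([
  [[-0.004,-0.002,0.06],[0,0,0],-1],
  [[-0.004,-0.002,0.114],[0,0,0],-1],
  [[-0.004,-0.002,0.114],[0,0,0],-1],
  [[-0.004,-0.002,0.114],[0,0,0],-1],
])

```text
clock: 2.45
position: [0.5461, -0.0173, 0.0748]
ee_rot: [-2.258, 2.184, -0.001]
force: [-0.1, 0.3, 0.6]
width: 0.005
```

```bash
python3 - <<'E'
from h import *
from cell import arm,eyes
o=arm.observe(); print(o["clock"],o["position"],o["force"].round(1),tobox(o["position"])*1000)
print([x.round(4) for x in rel(o["position"],o["ee_rot"],.012,0,.045)])
im,d=eyes.get_image("side"); cv2.imwrite("pics/d2.png",cv2.resize(im[100:280,200:440],None,fx=3,fy=3)[:,:,::-1])
E
```

```text
2.45 [ 0.54610481 -0.01732251  0.07480888] [-0.1  0.3  0.6] [11.44271722  1.24380772 74.80888172]
[array([-0.0025,  0.0012,  0.0436]), array([-0.001 , -0.0001,  0.0001]), array([ 0.5455, -0.0161,  0.053 ])]
```

View pics/d2.png

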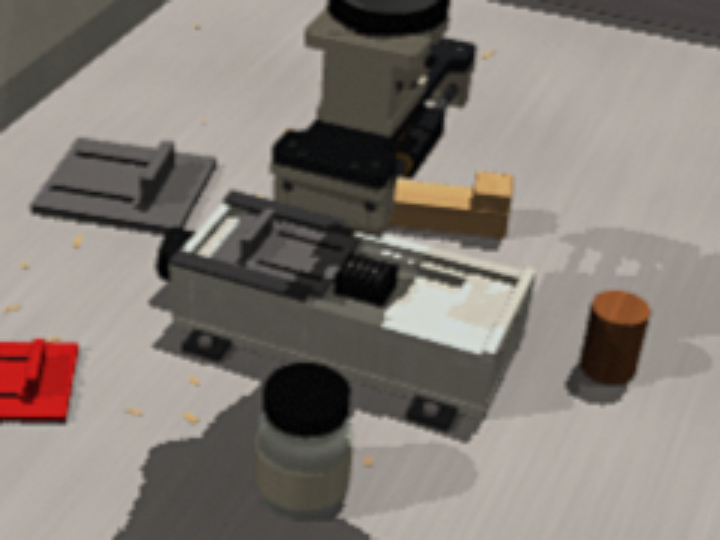

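```bash
python3 - <<'E'
from h import *
from cell import arm,eyes
o=arm.observe();p=o["position"];Rr=Ro.from_rotvec(o["ee_rot"])
print(o["clock"],p,Rr.as_matrix().round(2))
for n in ("side","scene","wrist"):
    c=eyes.get_calibration(n)
    im,d=eyes.get_image(n)
    np.savez(f"pics/{n}3.npz",im=im,d=d,**c)
    im=im[:,:,::-1].copy()
    for q,col in ((p,(0,0,255)),(p+Rr.apply([0,0,.008]),(0,255,0)),(p+Rr.apply([0,0,-.07]),(255,0,0))):
        C=c["R"]@q+c["t"]; u=c["intrinsics"]@C; u=u[:2]/u[2]; print(n,u,C[2], d[int(u[1]),int(u[0])] if 0<=u[0]<560 and 0<=u[1]<420 else None)
        cv2.circle(im,(int(u[0]),int(u[1])),3,col,-1)
    cv2.imwrite(f"pics/{n}3.png",im)
E
```

```text
2.5 [ 0.54667844 -0.01720953  0.07531114] [[ 0.03 -1.    0.  ]
 [-1.   -0.03 -0.  ]
 [ 0.   -0.   -1.  ]]
side [322.85067629 183.40812884] 0.9531161855812769 1.0031136
side [322.58384362 186.5168797 ] 0.9579869082029346 0.970332
side [325.30723949 154.78778458] 0.910497362641772 0.81135905
scene [228.73181589 221.11881289] 0.7071976868365477 0.67484576
scene [229.21147678 223.5178528 ] 0.7137826516626997 0.7232452
scene [224.11995483 198.05243648] 0.6495792446077177 0.58621204
wrist [282.28289282 243.44945451] 0.18868457245692438 0.16267996
wrist [282.25644385 238.4564868 ] 0.19635658122228186 0.16899224
wrist [282.65673757 314.02288792] 0.12155449576004623 0.13038915
```

View pics/side3.png

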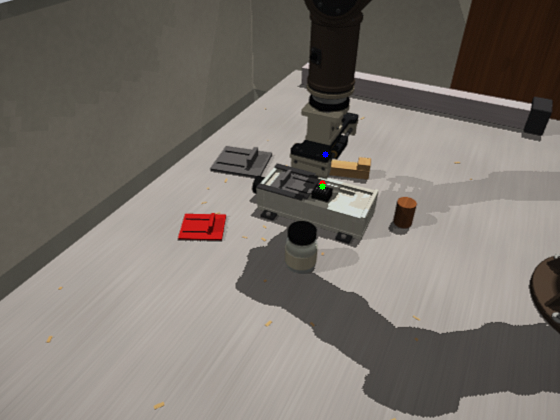

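View pics/scene3.png

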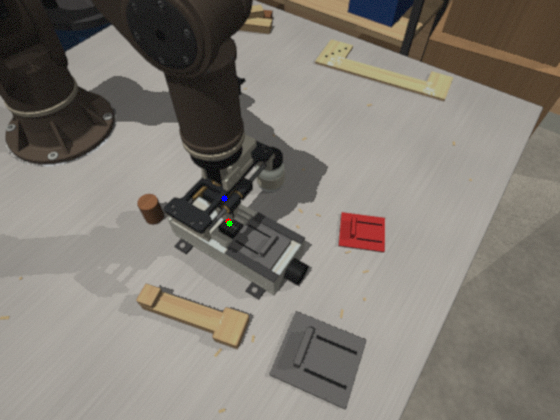

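View pics/wrist3.png

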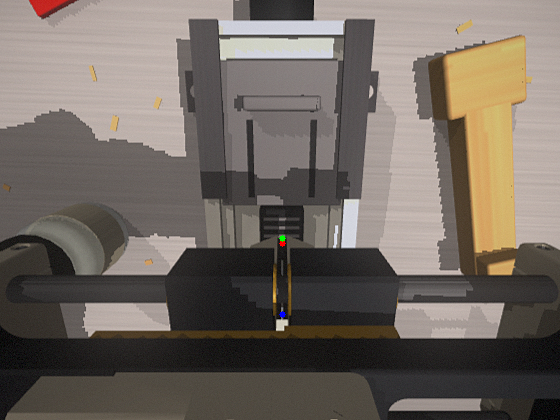

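```bash
python3 - <<'E'
from h import *
a=[]
for n,(u,v) in (("side3",(323,180)),("scene3",(228,220))):
    im=load(n)[0]; a.append(cv2.resize(im[v-40:v+40,u-40:u+40],(400,400),interpolation=cv2.INTER_NEAREST))
    im2=np.clip(a[-1].astype(float)*1.8,0,255).astype(np.uint8); a[-1]=im2
cv2.imwrite("pics/z3.png",np.hstack(a)[:,:,::-1])
im,d,K,R,t=load("side3");print((d[176:192:2,310:336:2]*1000).round().astype(int))
P=cloud(d,K,R,t); Q=tobox(P)*1000
print(Q[176:192:2,323].round())
E
```

```text
[[1004 1003  999  940  933  924  925  918  930 1110 1111 1110 1108]
 [1005 1001  997  997 1005 1002  944  933  935 1101 1104 1102 1106]
 [ 996  998  997  998  996 1002 1003 1000  998  997  999  999 1000]
 [ 990  992  994  992  999 1003 1005  999  999  998  994  993  990]
 [ 988  984  988  987  998 1004  998  991  997  996  996  995  995]
 [ 978  983  980  974  972  971  970 1003  998  997  992  988  990]
 [ 975  975  964  968  970  965  967  969  968  968  966  993  992]
 [ 968  964  963  963  959  962  960  960  959  963  958  991  994]]
[[ 15. -15. 105.]
 [ 12.  -4.  92.]
 [ -2.  41.  55.]
 [ -3.  43.  48.]
 [  0.  36.  49.]
 [  6.  18.  57.]
 [  9.  10.  57.]
 [ 13.   1.  59.]]
```

View pics/z3.png

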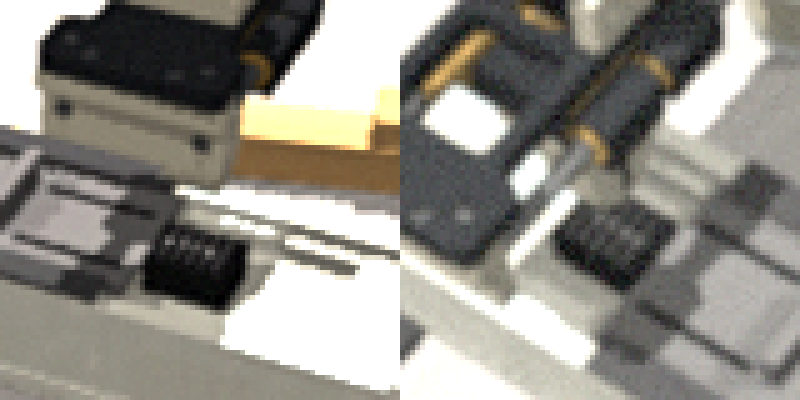

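```bash
python3 - <<'E'
from h import *
for n in ("side3","scene3"):
    im,d,K,R,t=load(n);P=cloud(d,K,R,t);Q=tobox(P)*1000
    m=(abs(Q[...,0]-12)<30)&(abs(Q[...,1])<30)&(Q[...,2]>66)&(Q[...,2]<130)&(d>0)
    q=Q[m]; i=np.argsort(q[:,2])[:25]; print(n,m.sum()); print(q[i][::3].round()); 
    vv,uu=np.nonzero(m); print(np.c_[uu,vv][i][::3].tolist())
E
```

```text
side3 62
[[  9.  -1.  89.]
 [ 12.  -4.  92.]
 [ 18.   8.  95.]
 [ 18.   2.  95.]
 [ 17.   5.  96.]
 [ 19.   6.  98.]
 [ 19.  12.  99.]
 [  6. -12. 101.]
 [ 15. -13. 101.]]
[[322, 178], [323, 178], [328, 175], [327, 176], [327, 175], [328, 174], [329, 172], [319, 176], [323, 177]]
scene3 121
[[ -1.   4.  92.]
 [  1.  -1.  94.]
 [ -1.   7.  96.]
 [ -1.  -2.  97.]
 [ -1.   9.  99.]
 [  1.  -2. 100.]
 [ -2.  -2. 101.]
 [ -1.  11. 102.]
 [ -1.   2. 102.]]
[[232, 220], [233, 217], [231, 220], [234, 216], [230, 220], [233, 215], [234, 215], [229, 220], [232, 216]]
```

```bash
python3 - <<'E'
from h import *
for n in ("side3","scene3"):
    im,d,K,R,t=load(n);P=cloud(d,K,R,t);Q=tobox(P)*1000
    m=(abs(Q[...,0]-12)<110)&(abs(Q[...,1])<130)&(Q[...,2]>82)&(Q[...,2]<190)&(d>0)
    q=Q[m]; 
    print(n)
    for yb in range(-120,121,20):
        s=q[(q[:,1]>=yb)&(q[:,1]<yb+20)]
        if len(s): print(yb,len(s),"x",s[:,0].min().round(),s[:,0].max().round(),"z pct",np.percentile(s[:,2],[0,5,50,95]).round())
im,d,K,R,t=load("side3");P=cloud(d,K,R,t);Q=tobox(P)*1000
for u in (295,305,315,323,328): print(u,[tuple(Q[v,u].round().astype(int)) for v in range(160,182,2)])
E
```

```text
side3
-100 504 x -29.0 46.0 z pct [156. 159. 172. 188.]
-80 5 x 44.0 45.0 z pct [164. 168. 184. 189.]
-60 12 x 33.0 39.0 z pct [170. 170. 172. 181.]
-40 84 x 29.0 45.0 z pct [160. 163. 175. 181.]
-20 102 x -3.0 45.0 z pct [ 89.  95. 173. 181.]
0 90 x 17.0 45.0 z pct [ 92.  99. 178. 181.]
20 34 x 30.0 45.0 z pct [161. 165. 179. 181.]
40 17 x 32.0 39.0 z pct [172. 172. 174. 178.]
60 70 x 14.0 45.0 z pct [157. 161. 174. 185.]
80 57 x 18.0 45.0 z pct [156. 158. 168. 185.]
scene3
-100 35 x -27.0 -25.0 z pct [160. 162. 179. 189.]
-80 109 x -27.0 -1.0 z pct [159. 161. 174. 182.]
-60 46 x -21.0 -15.0 z pct [170. 172. 175. 177.]
-40 99 x -27.0 -11.0 z pct [163. 167. 180. 182.]
-20 213 x -27.0 1.0 z pct [ 93. 101. 178. 183.]
0 248 x -27.0 27.0 z pct [ 92. 104. 176. 183.]
20 390 x -27.0 35.0 z pct [154. 162. 180. 188.]
40 116 x -22.0 39.0 z pct [170. 171. 175. 189.]
60 31 x -22.0 -16.0 z pct [170. 171. 174. 176.]
80 182 x -28.0 47.0 z pct [158. 159. 170. 188.]
295 [(np.int64(-19), np.int64(-85), np.int64(174)), (np.int64(-19), np.int64(-85), np.int64(169)), (np.int64(-18), np.int64(-86), np.int
[... 1689 characters left out ...]
, np.int64(163)), (np.int64(38), np.int64(-86), np.int64(160)), (np.int64(15), np.int64(-15), np.int64(105)), (np.int64(12), np.int64(-4), np.int64(92)), (np.int64(-2), np.int64(41), np.int64(55))]
328 [(np.int64(45), np.int64(-86), np.int64(191)), (np.int64(45), np.int64(-86), np.int64(187)), (np.int64(44), np.int64(-82), np.int64(181)), (np.int64(46), np.int64(-86), np.int64(179)), (np.int64(45), np.int64(-83), np.int64(173)), (np.int64(45), np.int64(-82), np.int64(168)), (np.int64(45), np.int64(-81), np.int64(163)), (np.int64(19), np.int64(6), np.int64(98)), (np.int64(-22), np.int64(140), np.int64(0)), (np.int64(-19), np.int64(130), np.int64(0)), (np.int64(8), np.int64(45), np.int64(56))]
```

Both outside cameras put the fingertips at z ≈ 0.09, while the state says 0.067. The body's underside is at 0.156, which fits the 66 mm finger length, so the reported z reads about 22 mm low. I'll go by the cameras and force, in small steps.

Emit:
play_rows([
  [[0,0.006,0.02],[0,0,0],-1],
  [[0,0.006,0.04],[0,0,0],-1],
  [[0,0.006,0.04],[0,0,0],-1],
  [[0,0.006,0.04],[0,0,0],-1],
])

```text
clock: 3.05
position: [0.542, -0.0171, 0.0529]
ee_rot: [2.258, -2.183, -0.001]
force: [0.5, 0.3, 0.4]
width: 0.005
```

```bash
cat >> h.py <<'E'
def snap(tag,show=("side","scene")):
    from cell import arm,eyes
    o=arm.observe(); print(o["clock"],"boxTCP",(tobox(o["position"])*1000).round(1),"F",o["force"].round(1))
    a=[]
    for n in show:
        c=eyes.get_calibration(n); im,d=eyes.get_image(n); np.savez(f"pics/{n}{tag}.npz",im=im,d=d,**c)
        u,v=dict(side=(318,190),scene=(240,225))[n]
        a.append(np.clip(cv2.resize(im[v-50:v+50,u-66:u+66],(396*1,300),interpolation=cv2.INTER_CUBIC)*1.6,0,255))
        Q=tobox(cloud(d,c["intrinsics"],c["R"],c["t"]))*1000
        m=(abs(Q[...,0]-o_x(o))<25)&(abs(Q[...,1])<20)&(Q[...,2]>64)&(Q[...,2]<130)&(d>0)
        q=Q[m]; i=np.argsort(q[:,2])[:20]; print(n,"lowest",q[i][::4].round().astype(int).tolist())
    cv2.imwrite(f"pics/v{tag}.png",np.hstack(a)[:,:,::-1])
def o_x(o): return tobox(o["position"])[0]*1000
E
python3 -c "
from h import *
snap(4)"
```

```text
3.05 boxTCP [15.5  0.9 52.9] F [0.5 0.3 0.4]
side lowest [[18, -4, 69], [23, -6, 72], [23, 1, 72], [2, -11, 76], [6, -15, 80]]
scene lowest [[5, -3, 69], [4, -2, 74], [3, 4, 76], [3, -5, 77], [5, -1, 78]][ WARN:0@3.713] global loadsave.cpp:1063 imwrite_ Unsupported depth image for selected encoder is fallbacked to CV_8U.
```

View pics/v4.png

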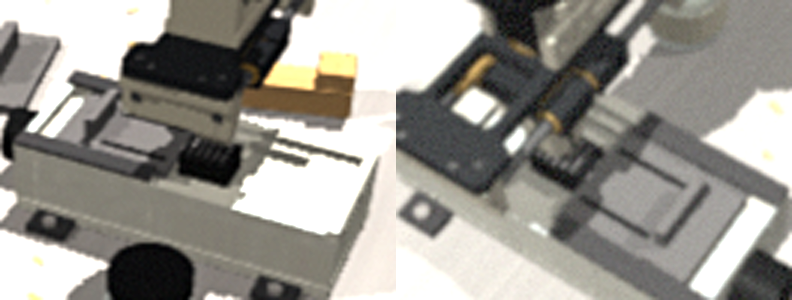

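Emit:
play_rows([
  [[0,0,0.008],[0,0,0],-1],
  [[0,0,0.014],[0,0,0],-1],
  [[0,0,0.02],[0,0,0],-1],
  [[0,0,0.026],[0,0,0],-1],
  [[0,0,0.03],[0,0,0],-1],
  [[0,0,0.03],[0,0,0],-1],
])

```text
clock: 3.75
position: [0.5425, -0.0172, 0.0382]
ee_rot: [2.259, -2.184, -0.0]
force: [0.8, -0.9, -0.5]
width: 0.004
```

```bash
python3 -c "
from h import *
snap(5)" 2>/dev/null
```

```text
3.75 boxTCP [15.1  1.  38.2] F [ 0.8 -0.9 -0.5]
side lowest [[24, 6, 64], [23, 7, 66], [23, 12, 73], [23, 16, 81]]
scene lowest [[3, 13, 64], [3, 6, 65], [4, 2, 67], [3, 13, 67], [4, -4, 68]]
```

View pics/v5.png

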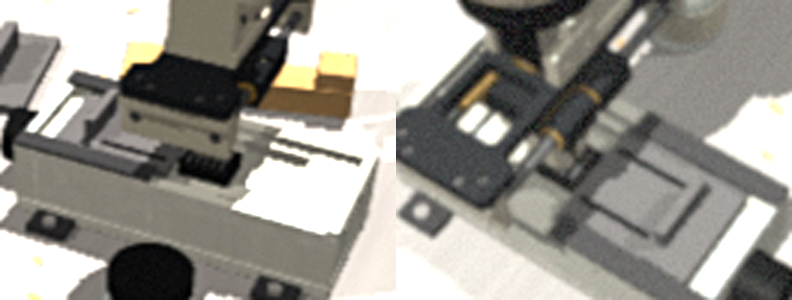

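The fingertips are at the tab's top now, and the tab still looks about as high or slightly lower. I'll continue down in small steps and watch the force.

Emit:
play_rows([
  [[0,0,0.004],[0,0,0],-1],
  [[0,0,0.008],[0,0,0],-1],
  [[0,0,0.01],[0,0,0],-1],
  [[0,0,0.01],[0,0,0],-1],
])

```text
clock: 4.25
position: [0.5425, -0.0171, 0.0333]
ee_rot: [2.259, -2.184, 0.0]
force: [-0.1, 0.5, 1.4]
width: 0.005
```

Emit:
play_rows([
  [[0,0,0.003],[0,0,0],-1],
  [[0,0,0.006],[0,0,0],-1],
  [[0,0,0.006],[0,0,0],-1],
])

```text
clock: 4.55
position: [0.5425, -0.0171, 0.0302]
ee_rot: [2.259, -2.184, 0.0]
force: [-0.6, -0.5, 1.6]
width: 0.002
```

```bash
python3 -c "
from h import *
snap(6)" 2>/dev/null
```

```text
4.55 boxTCP [15.   0.9 30.2] F [-0.6 -0.5  1.6]
side lowest [[23, 7, 66], [23, 13, 73]]
scene lowest [[3, 13, 64], [24, 18, 67], [2, 13, 68], [3, 12, 70], [3, 14, 72]]
```

View pics/v6.png

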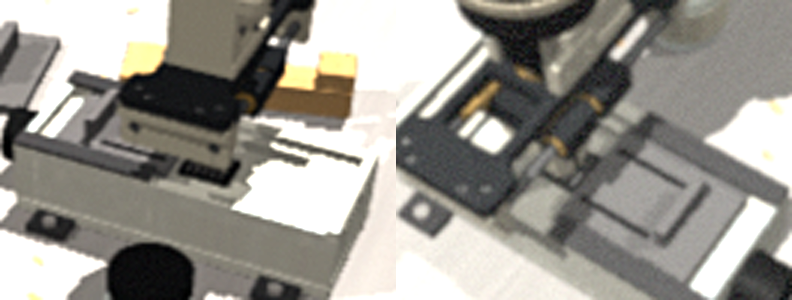

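The tab is visibly sinking and is nearly flush. I'll continue until the force shows its stop.

Emit:
play_rows([
  [[0,0,0.003],[0,0,0],-1],
  [[0,0,0.006],[0,0,0],-1],
  [[0,0,0.006],[0,0,0],-1],
])

```text
clock: 4.95
position: [0.5427, -0.0172, 0.0296]
ee_rot: [-2.259, 2.184, -0.002]
force: [-10.0, -0.6, 33.2]
width: 0.006
```

Emit:
play_rows([
  [[0,0,0.003],[0,0,0],-1],
  [[0,0,0.005],[0,0,0],-1],
  [[0,0,0.005],[0,0,0],-1],
])

```text
clock: 5.25
position: [0.5428, -0.0171, 0.0293]
ee_rot: [-2.258, 2.183, -0.004]
force: [-18.5, -0.8, 61.2]
width: 0.007
```

The force rose to 33 N and then 61 N with no further travel, so the tab is at its stop. I'll lift off and look.

Emit:
play_rows([
  [[0,0,-0.03],[0,0,0],-1],
  [[0,0,-0.1],[0,0,0],-1],
  [[0,0,-0.16],[0,0,0],-1],
  [[0,0.0,-0.16],[0,0,0],-1],
])

```text
clock: 5.65
position: [0.5452, -0.0169, 0.1086]
ee_rot: [-2.255, 2.18, -0.007]
force: [0.1, 0.5, 0.2]
width: 0.002
```

```bash
python3 - 2>/dev/null <<'E'
from h import *
from cell import arm
snap(7)
for n in ("side","scene"):
    im,d,K,R,t=load(n+"7");Q=tobox(cloud(d,K,R,t))*1000
    g=(im.max(2)<60)&(abs(Q[...,0]-11)<16)&(abs(Q[...,1])<12)&(Q[...,2]>35)&(Q[...,2]<66)&(d>0)
    print(n,"tab z",g.sum(),np.median(Q[g][:,2]))
o=arm.observe()
print([x.round(4) for x in rel(o["position"],o["ee_rot"],-.095,0,.1)])
E
```

```text
5.65 boxTCP [ 12.4   0.8 108.6] F [0.1 0.5 0.2]
side lowest [[14, -3, 124], [16, -6, 126], [21, -5, 128], [13, -8, 129]]
scene lowest [[3, -1, 123], [2, 3, 126], [3, 1, 128], [1, 3, 130]]
side tab z 98 45.43007054889968
scene tab z 181 46.759983564985454
[array([-0.002 , -0.2194, -0.0053]), array([-0.0012, -0.0002,  0.0004]), array([ 0.6524, -0.0126,  0.108 ])]
```

View pics/v7.png

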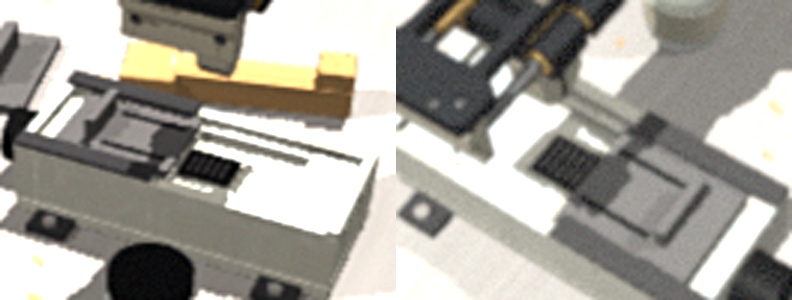

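The tab stays down, with its top at z ≈ 46 mm, which is 4 mm below the deck. Next the fingers go over and behind the rib.

Emit:
play_rows([
  [[-0.002,-0.1,0],[0,0,0],-1],
  [[-0.002,-0.2,0],[0,0,0],-1],
  [[-0.002,-0.213,0],[0,0,0],-1],
  [[-0.002,-0.213,0],[0,0,0],-1],
  [[-0.002,-0.213,0.04],[0,0,0],-1],
  [[-0.002,-0.213,0.04],[0,0,0],-1],
])

```text
clock: 6.35
position: [0.6453, -0.0129, 0.0818]
ee_rot: [2.255, -2.18, -0.007]
force: [-0.8, -0.5, -0.5]
width: -0.0
```

```bash
python3 - 2>/dev/null <<'E'
from h import *
from cell import arm
snap(8)
o=arm.observe()
print([x.round(4) for x in rel(o["position"],o["ee_rot"],-.094,0,.0385)])
E
```

```text
6.35 boxTCP [-87.8   0.1  81.8] F [-0.8 -0.5 -0.5]
side lowest [[-72, -12, 65], [-72, 9, 65], [-72, 14, 67], [-72, -13, 68], [-72, -8, 70]]
scene lowest [[-74, 4, 73], [-74, 3, 74], [-99, -3, 101], [-101, 6, 105], [-101, 11, 109]]
[array([-0.    , -0.0088,  0.0757]), array([ 0.0025, -0.0002,  0.0007]), array([ 0.6514, -0.0126,  0.0465])]
```

View pics/v8.png

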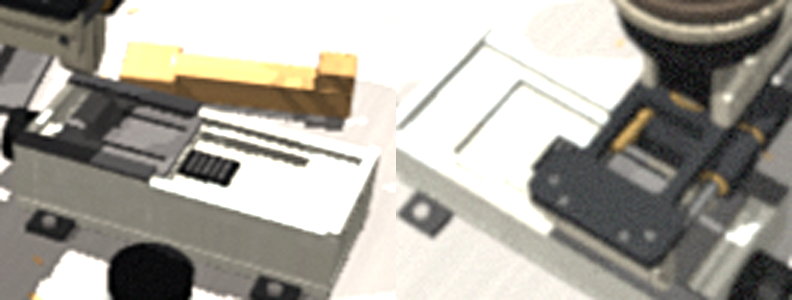

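Emit:
play_rows([
  [[0,0,0],[0.002,0,0],-1],
  [[0,0,0.01],[0.002,0,0],-1],
  [[0,0,0.01],[0.002,0,0],-1],
])

```text
clock: 6.75
position: [0.6486, -0.0126, 0.0798]
ee_rot: [-2.258, 2.183, -0.002]
force: [-0.0, -0.7, -0.6]
width: 0.002
```

```bash
python3 - 2>/dev/null <<'E'
from h import *
snap(9)
for n in ("side","scene"):
    im,d,K,R,t=load(n+"9");Q=tobox(cloud(d,K,R,t))*1000
    m=(abs(Q[...,0]+90)<25)&(abs(Q[...,1])<25)&(Q[...,2]>79)&(Q[...,2]<135)&(d>0); q=Q[m]
    print(n,len(q),np.percentile(q[:,0],[0,10,50,90,100]).round(1),q[:,2].min().round(), np.percentile(q[:,1],[0,100]).round())
E
```

```text
6.75 boxTCP [-91.1  -0.1  79.8] F [-0.  -0.7 -0.6]
side lowest [[-73, -12, 64], [-72, 8, 66], [-71, -4, 68], [-73, 15, 69], [-71, 1, 70]]
scene lowest [[-78, -4, 65], [-78, 3, 71], [-102, -2, 98], [-103, 6, 100], [-103, 3, 106]]
side 135 [-103.8  -94.3  -83.8  -82.9  -81.9] 95.0 [-20.  17.]
scene 32 [-103.6 -103.3 -101.7  -91.6  -81.8] 98.0 [-4. 18.]
```

Seen by both cameras, the finger spans x = −103.5 to −83, behind the rib's rear face at −79 and ahead of the wall at −112. I'll descend.

Emit:
play_rows([
  [[0,-0.001,0.03],[0,0,0],-1],
  [[0,-0.001,0.05],[0,0,0],-1],
  [[0,-0.001,0.06],[0,0,0],-1],
  [[0,-0.001,0.062],[0,0,0],-1],
  [[0,-0.001,0.062],[0,0,0],-1],
])

```text
clock: 7.35
position: [0.6494, -0.0125, 0.0486]
ee_rot: [-2.258, 2.183, -0.002]
force: [0.6, 0.4, 0.2]
width: 0.006
```

```bash
python3 - 2>/dev/null <<'E'
from h import *
snap(10)
E
```

```text
7.35 boxTCP [-91.9  -0.2  48.6] F [0.6 0.4 0.2]
side lowest [[-71, 2, 64], [-71, 5, 65], [-72, 8, 66], [-85, 4, 67], [-98, -7, 67]]
scene lowest [[-102, -1, 67], [-70, 16, 73], [-73, 8, 73], [-74, 16, 74], [-77, 10, 74]]
```

View pics/v10.png

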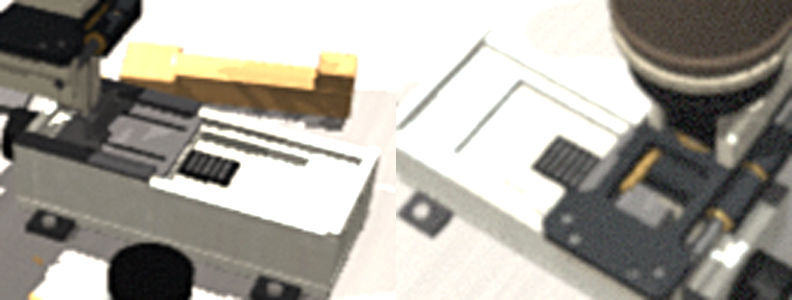

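The fingers are behind the rib, with tips about 8 mm above the plate. I'll push slowly along +x, which is tool +y.

Emit:
play_rows([
  [[0,0,0.003],[0,0,0],-1],
  [[0,0.008,0.003],[0,0,0],-1],
  [[0,0.016,0.003],[0,0,0],-1],
  [[0,0.026,0.003],[0,0,0],-1],
  [[0,0.038,0.003],[0,0,0],-1],
  [[0,0.05,0.003],[0,0,0],-1],
  [[0,0.062,0.003],[0,0,0],-1],
  [[0,0.074,0.003],[0,0,0],-1],
  [[0,0.086,0.003],[0,0,0],-1],
  [[0,0.086,0.003],[0,0,0],-1],
])

```text
clock: 8.45
position: [0.6054, -0.0141, 0.0473]
ee_rot: [-2.258, 2.183, -0.001]
force: [0.3, 0.5, -0.5]
width: 0.006
```

```bash
python3 - 2>/dev/null <<'E'
from h import *
snap(11)
E
```

```text
8.45 boxTCP [-47.9  -0.   47.3] F [ 0.3  0.5 -0.5]
side lowest [[-52, -5, 64], [-31, -17, 65], [-31, -16, 66], [-30, -1, 68], [-39, -19, 69]]
scene lowest [[-37, 13, 66], [-60, 5, 69], [-60, 2, 71], [-61, 12, 75], [-60, 7, 78]]
```

View pics/v11.png

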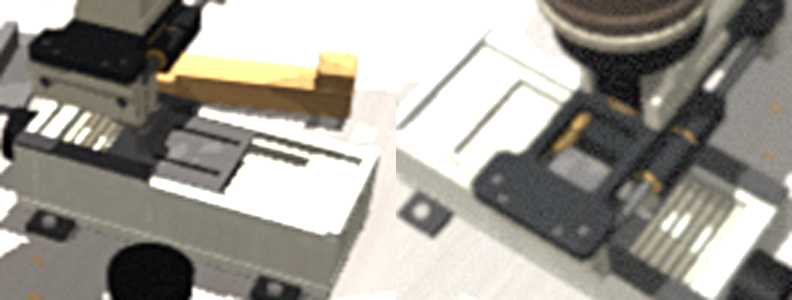

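The cover slides freely over the tab and the filter is emerging behind it. I'll continue.

Emit:
play_rows([
  [[0,0.01,0],[0,0,0],-1],
  [[0,0.025,0],[0,0,0],-1],
  [[0,0.04,0],[0,0,0],-1],
  [[0,0.056,0],[0,0,0],-1],
  [[0,0.072,0],[0,0,0],-1],
  [[0,0.088,0],[0,0,0],-1],
  [[0,0.104,0],[0,0,0],-1],
  [[0,0.12,0],[0,0,0],-1],
  [[0,0.132,0],[0,0,0],-1],
  [[0,0.14,0],[0,0,0],-1],
])

```text
clock: 9.55
position: [0.5359, -0.0164, 0.0472]
ee_rot: [-2.258, 2.183, -0.002]
force: [0.4, 0.5, 0.1]
width: 0.003
```

```bash
python3 - 2>/dev/null <<'E'
from h import *
snap(12)
E
```

```text
9.55 boxTCP [21.6 -0.  47.2] F [0.4 0.5 0.1]
side lowest [[38, 16, 65], [37, -14, 66], [36, 20, 67], [38, -11, 69], [36, 19, 70]]
scene lowest [[11, -2, 65], [11, 2, 67], [11, -4, 69], [11, 10, 71], [10, 8, 72]]
```

View pics/v12.png

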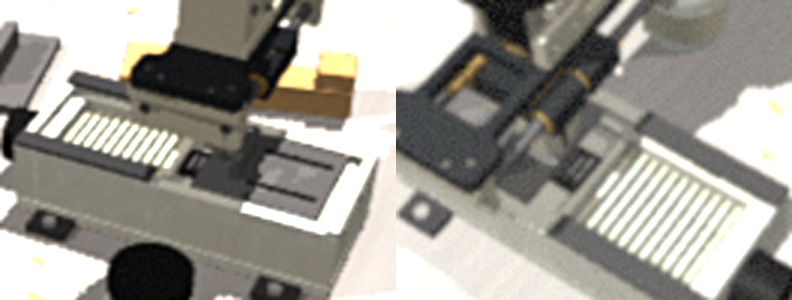

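The cover is at about x = +55, well past +32, and the filter is open. I'll back off the rib, then go up and away.

Emit:
play_rows([
  [[0,-0.012,0],[0,0,0],-1],
  [[0,-0.012,0],[0,0,0],-1],
  [[0,-0.012,-0.05],[0,0,0],-1],
  [[0,-0.012,-0.13],[0,0,0],-1],
  [[0,-0.012,-0.21],[0,0,0],-1],
  [[0,-0.012,-0.3],[0,0,0],-1],
  [[0.05,0.1,-0.35],[0,0,0],-1],
  [[0.2,0.2,-0.35],[0,0,0],-1],
  [[0.3,0.2,-0.35],[0,0,0],-1],
  [[0.4,0.2,-0.35],[0,0,0],-1],
])

```text
clock: 10.65
position: [0.4479, -0.1749, 0.2221]
ee_rot: [-2.259, 2.181, -0.004]
force: [1.9, -0.7, -0.2]
width: 0.004
```

Emit:
play_rows([
  [[0,0,0],[0,0,0],-1],
  [[0,0,0],[0,0,0],-1],
  [[0,0,0],[0,0,0],-1],
  [[0,0,0],[0,0,0],-1],
  [[0,0,0],[0,0,0],-1],
])

```text
clock: 11.15
position: [0.4495, -0.1727, 0.2212]
ee_rot: [-2.26, 2.18, -0.002]
force: [0.5, -0.2, 0.4]
width: 0.002
```

```bash
python3 - 2>/dev/null <<'E'
from h import *
snap(13)
for n in ("side","scene"):
    im,d,K,R,t=load(n+"13");Q=tobox(cloud(d,K,R,t))*1000
    rib=(Q[...,2]>69)&(Q[...,2]<80)&(abs(Q[...,0])<119)&(abs(Q[...,1])<45)&(d>0)
    print(n,"rib",rib.sum(),Q[rib].mean(0).round(1))
    g=(im.max(2)<60)&(abs(Q[...,0]-2)<9)&(abs(Q[...,1])<12)&(Q[...,2]>35)&(Q[...,2]<66)&(d>0)
    print("tab z",g.sum(),np.median(Q[g][:,2]))
    for k in("",):
        for nm,sg in (("neck",1),("jar",-1)):
            dd=(Q[...,2]>15)&(Q[...,2]<95)&(Q[...,1]*sg>75)&(Q[...,1]*sg<250)&(abs(Q[...,0])<150)&(d>0); print(nm,Q[dd].min(0).round(),Q[dd].max(0).round())
        dd=(Q[...,2]>20)&(Q[...,2]<60)&(Q[...,0]>125)&(Q[...,0]<230)&(abs(Q[...,1])<100)&(d>0); print("dowel",Q[dd].min(0).round(),Q[dd].max(0).round())
    pl=(abs(Q[...,2]-56)<4)&(abs(Q[...,1])<30)&(abs(Q[...,0])<105)&(im.max(2)<130)&(d>0); print("plate x",np.percentile(Q[pl][:,0],[1,5,95,99]).round())
E
```

```text
11.15 boxTCP [113.1 153.3 221.2] F [ 0.5 -0.2  0.4]
side lowest []
scene lowest []
side rib 56 [34.8 -1.5 72.9]
tab z 40 45.676087472448394
neck [-122.  109.   15.] [ 70. 196.  44.]
jar [   4. -197.   15.] [  62. -139.   87.]
dowel [161.  19.  20.] [200.  61.  57.]
plate x [10. 14. 96. 99.]
scene rib 111 [35.   2.  73.6]
tab z 77 46.703994930887575
neck [-120.  112.   15.] [ 70. 198.  46.]
jar [   2. -191.   15.] [  58. -133.   88.]
dowel [161.  22.  20.] [200.  61.  58.]
plate x [ 11.  13.  97. 100.]
```

View pics/v13.png

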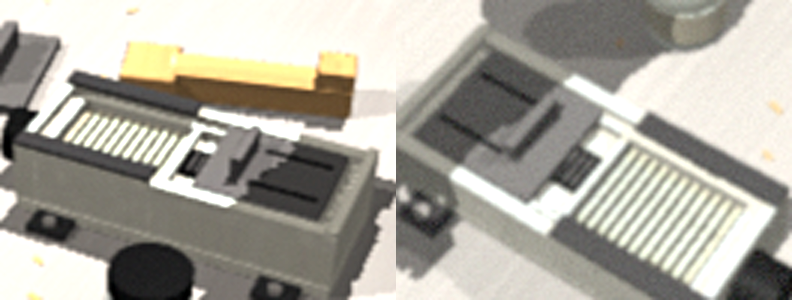

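The cover lies flat on the landing deck at x ≈ +55, the filter is fully open and the tab is down. The bystanders haven't moved and the gripper is clear.

```bash
python3 -c "
from cell import arm
print(arm.sign_off())"
```

```text
the job is handed in; nothing more can be done
None
```

The filter box is open, and I handed the job in at about 11 s. I pressed the snap tab down to its stop with shut fingers. I then set the fingers behind the rib and pushed the cover along its guides, and finally lifted the gripper away.

**Last checks (side and scene cameras):**
- **Tab:** it stayed down, with its top at about 46 mm, which is 4 mm below the deck.
- **Cover:** it lies flat at about x = +55 mm, where +32 mm is enough to clear the well. Its rear edge is at about +10 mm, so the whole filter is open.
- **Neck blank, jar and dowel:** their positions match the first pictures to within 1–2 mm.
- **Gripper:** it was clear of everything, with the force reading near zero.

**What disagreed:**
- **Height reading:** the reported tool height read about 22–24 mm lower than both cameras showed. I positioned by camera and force instead.
- **Press force:** the force reading stayed under 2 N while the tab travelled, where about 5 N was expected. At the stop it rose to 61 N straight down (about 64 N with the sideways part) through the fingertips. That is below the 120 N wrist limit, but I pressed harder than I needed to.

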